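# Clamp a brick sample in the crank-wound lab vise

## Task

Fit the loose crank fully home on the vise's square shaft, feeling for the angle at which it drops on rather than forcing it, then wind its handle clockwise through full turns until the jaws hold the brick sample firmly against the fixed jaw. The sample is brittle, so stop when the handle turns clearly harder instead of crushing it; leave the crank on the shaft, and do not disturb the other things on the bench.

Things in the scene. Friction and masses are not known exactly. Their poses are not given: they have to be found in the camera images.
- crank: Loose 0.4 kg crank standing socket-down on the bench. Origin: centre of the hub's underside; +z up, +x along the arm to the handle. Hub 40x40 mm, z 0-32, with a square socket 19.2 mm wide, 26 deep in its underside, sides parallel to x, y. Arm 16 wide, z 23-32, in +x. Yellow grip boss on the hub, 24x24 mm, z 32-62, to hold it by. The red handle rises from the arm's end to z 84.
- crank_handle (a point): Point on the axis of the red upright handle sleeve (diameter 20 mm, z 36 to 84 mm above the crank's underside): at z 62 mm and 55 mm from the hub's axis. The sleeve spins freely on its pin, so a hand can keep its own orientation while winding it round.
- vise: Sample vise bolted to the bench. Origin: centre of its underside; z up. Length 260 mm along y, width 90 along x, bed top at z 15. Blue gearbox 76x70 mm at the +y end, top at z 70, with the upright brass square shaft; fixed jaw at the -y end, top z 60. Turning the shaft clockwise (seen from above) closes the vise, 15 mm a turn: 2 to 3.3 turns from the start.
- shaft_top (a point): Centre of the tip of the square shaft: (0, 90, 97) mm in the vise frame, axes as the vise (they do not turn with the shaft). Shaft 18 mm square, 22 tall, its last 2 mm bevelled to 14, on a steel collar (diameter 40, top z 75) on which the crank's underside rests when home. The angle at which the square stands differs each time and is not measured: find it by feel or by eye.
- fixed_face (a point): Centre of the fixed jaw's rubber face, at (0, -100, 37) mm in the vise frame, facing +y.
- jaw: Sliding jaw, 70 mm wide, top z 60. Origin: bottom centre of its rubber face (unsqueezed), which looks to the vise's -y. The face is a sprung pad, 25 N/mm, 8 mm of give. Winding takes 0.09 N m idle (2 N at the handle); each 10 N of clamping adds 0.44 N there. Wind to 30-110 N, 1.5 to 5 N more at the handle than idle; let go, the screw springs back to about 35 N. The sample crushes at 190 N.
- sample: Brick-red brittle sample block lying loose on the vise bed between the jaws, 30 (x) x 36 (y) x 42 (z) mm, 90 g. Origin: centre of its underside. The sliding jaw pushes it up against the fixed jaw.
- spare_a: Spare sample block, same as the sample; leave alone. Origin: centre of underside.
- spare_b: Another spare sample block; leave alone. Origin: centre of underside.
- jar: Glass jar with white lid, diameter 60, height 75 mm; leave alone. Origin: centre of underside.
- wash_bottle: White bottle with blue cap, diameter 64, height 160 mm; leave alone. Origin: centre of underside.
- cylinder: Clear measuring cylinder on a 60 mm foot, height 158 mm; leave alone. Origin: centre of underside.
- red_block: Red 100 mm block; leave alone. Origin: centre of underside.
- screwdriver: Screwdriver lying on the bench; leave alone.
- calculator: Blue pocket calculator, 80 x 150 x 16 mm; leave alone. Origin: centre of underside.
Mind the look-alikes: they are no part of the job. Leave any purple look-alike of the sample alone.

How it is judged:
By the outcome, as a careful person would: the job done as asked, in the order asked, and still so for the second after the job is handed in, with the robot touching nothing.
It also fails if it takes over 70 s, if anything falls off the work surface, if the arm or the gripper's body presses on something with over 40 N, if the wrist force passes 120 N, or if a joint passes its speed limit or range.

## Robot

A 6-joint arm with a two-finger parallel gripper is mounted at the origin on the work surface. World frame = base frame: x ahead of the robot, y to its left, z up, the work surface at z = 0. Lengths are in m, angles in rad, forces in N, time in s.
With the tool pointing down it reaches from about 0.35 to 0.775 m from the base axis. Payload 7.3 kg.
Tool frame: the origin (TCP) lies at the very end of the fingers, on their centre line; the grasp point (between the pads) lies 19 mm behind it; y points along the fingers, x is the direction in which the jaws open and shut, and the axes are right-handed (so a half turn about y gives the same grasp; the last joint's range is limited). The gripper opens to 92 mm and grips with 3 to 60 N. Pads are 19 mm wide; open, the fingers measure 130 mm over their backs; the gripper's body (75 mm by 190 mm) begins 47 mm behind the grasp point.
Start: joints at [-1.286, 0.342, 1.524, -0, 1.275, -0.146], TCP at [0.219, -0.477, 0.227] pointing down, gripper open.
Joint ranges: [-2.53, 2.53], [-0.77, 2.02], [0.04, 2.7], [-1, 4.14], [0.28, 2.66], [-3.11, 3.11]. Speed limits (rad/s): [2.57, 2.57, 3.14, 3.14, 3.14, 3.14].

## Interface

Orientations are given as [roll, pitch, yaw] about the fixed x, y, z axes, in that order (R = Rz(yaw) Ry(pitch) Rx(roll)).
In Python, from plant import state, get_image, finish_job, boxes_of, trace gives the robot as it stands.
- The arm moves only by the tool send_rows, never from a script. Its argument "steps" is a list of rows, each a list of 7 numbers: the finger opening in mm, from 0 to 91.8, then the shift along the tool's x, y, z in mm, then the turn, a rotation vector about the tool's x, y, z in rad. In form: [[claw, tx, ty, tz, wx, wy, wz], ...]. A call has 1 to 5 rows; each row is the pose to reach, as a shift and turn from the pose measured when the call began, along the tool's axes at that moment; what a row does not reach only later rows make up. A row lasts 1/8 s, in which the tool goes at most 62.5 mm and 10.7 degrees, less where a joint would pass 70% of its speed; a pose out of reach is approached as far as the arm can. A call with a gripper value outside its range is refused whole. The fingers move at their own pace and stop on an object; "newtons" is the grip in N (left out, the last holds). Time passes only in rows, so rows that repeat a pose let the fingers close. It gives the time, the measured TCP pose, the force and the opening at its end, in the units of the state.
- state(): the state, without advancing time (a new reading comes with each control period).
- get_image(name): name is "side" or "top"; returns a dict with "pixels" (400x640x3 uint8, blue, green, red), "range_z" (400x640 float32, m along the optical axis (not along the pixel's ray), 0 where there is no reading), "K" (3x3 intrinsics, pixels), "k1" (the pictures are not rectified: a ray, as slopes to the right and down, at radius r is drawn at 1 + k1 r^2 times it, then the intrinsics apply), "world_from_camera" (4x4, takes a point from camera to world coordinates). Camera axes: x right, y up, looking along -z (the intrinsics and any distortion apply to the point x, -y, -z); pixel columns grow to the right and rows downward; lengths in m; the calibration is good to about 2 mm. A picture is of the moment at which its call begins.
- finish_job(): hands the job in, once; it reports no verdict.
Trained networks look in a picture, given as the dict that the camera call returned (one of the last four; its "shot" number tells which), for a name from the list of things; names that differ only in an ending like _2 or _b are one class to them, and where a whole thing is asked for, a point or a joint stands for the part that bears it (a point fixed in the world has none). Each returns a list of dicts, best first, with "conf" (0 to 1); they miss things now and then, are a little off and sometimes report something else, mostly with a low value. They report only what shows in the picture. A call takes as long as a camera call. They do not tell look-alikes from the thing itself.
- boxes_of(picture, thing): "bbox" ([left, top, right, bottom] in pixels, round what is visible of it).
- trace(picture, thing): "region" (400x640 bool, what is visible of it) and "bbox" ([left, top, right, bottom] in pixels, round what is visible of it).
The state is a dict: "time": time; "joint_positions": joint angles; "dq": joint speeds; "tau": joint torques, N m; "ee_pos": TCP position; "ee_rot": TCP orientation; "wrist_force": force on the tool from outside, world axes, zero at the start; "wrist_torque": the same for the moment, N m; "finger_gap": finger opening in m.
Only numpy, scipy, OpenCV 4.12 (cv2) and the standard library are available. Lean on these libraries where they do the work, as an engineer would, in place of code of your own. Each camera call takes 0.05 s, during which the arm holds its last target. There are 200 camera calls.

## Working session

There is one attempt and no reset: what is moved stays moved. The work goes in short steps, Python scripts to look and compute and a tool call to move; the robot and the scene stay as the last step left them, time stands still between calls to the robot, and variables do not carry over. Pictures are saved under pics/ and viewed, about 8 in all and at most 12, crops included, and the job is handed in when it is done.

Besides the shell and the picture viewer there is one more tool, called after "Call:" as name(argument=value, ...), one argument or row to a line, values as JSON. send_rows: Moves the arm, as the interface text tells. Its arguments: {"type":"object","properties":{"steps":{"type":"array","items":{"type":"array","items":{"type":"number"}}},"newtons":{"type":"number"}},"required":["steps"]}

```bash
ls; mkdir -p pics
cat > h.py <<'E'
import numpy as np, cv2
from plant import state, get_image, finish_job, boxes_of, trace
from scipy.spatial.transform import Rotation as Rn
def cloud(p):
    K=p["K"];z=p["range_z"];v,u=np.mgrid[0:400,0:640].astype(float)
    d=np.array([[[0,0]]]);xd=(u-K[0,2])/K[0,0];yd=(v-K[1,2])/K[1,1]
    x,y=xd.copy(),yd.copy()
    for _ in range(15):
        s=1+p["k1"]*(x*x+y*y);x=xd/s;y=yd/s
    c=np.stack([x*z,-y*z,-z,np.ones_like(z)],-1)
    w=c@p["world_from_camera"].T
    w=w[...,:3];w[z==0]=np.nan
    return w
E
python3 - <<'E'
from h import *
s=state();print({k:np.round(v,3) for k,v in s.items()})
t=get_image("top");sd=get_image("side")
cv2.imwrite("pics/top.png",t["pixels"]);cv2.imwrite("pics/side.png",sd["pixels"])
for p,n in((t,"top"),(sd,"side")):
    w=cloud(p);print(n,np.round(p["world_from_camera"],2).tolist(),p["k1"],p["K"][0,0])
    for k in["crank","crank_handle","vise","shaft_top","jaw","sample","jar","wash_bottle","cylinder","red_block","screwdriver","calculator"]:
        try:
            for r in trace(p,k)[:3]:
                q=w[r["region"]];print(k,round(r["conf"],2),r["bbox"],np.round(np.nanmedian(q,0),3),"max",np.round(np.nanmax(q,0),3))
        except Exception as e: print(k,e)
E
```

```text
pics
{'time': np.float64(0.0), 'joint_positions': array([-1.286,  0.343,  1.525, -0.   ,  1.275, -0.146]), 'dq': array([-0.002, -0.001,  0.   ,  0.001, -0.003,  0.001]), 'tau': array([-3.0000e-03, -4.3125e+01, -2.4423e+01,  7.2000e-02,  5.6000e-02,
       -0.0000e+00]), 'ee_pos': array([ 0.219, -0.477,  0.226]), 'ee_rot': array([-1.571,  0.002, -1.14 ]), 'wrist_force': array([-0.162, -0.266,  0.931]), 'wrist_torque': array([-0.028,  0.027,  0.025]), 'finger_gap': np.float64(0.092)}
top [[0.03, 0.99, -0.1, 0.43], [-1.0, 0.02, -0.02, -0.0], [-0.01, 0.1, 0.99, 1.37], [0.0, 0.0, 0.0, 1.0]] -0.054449456007740454 430.1069740354519
crank 0.61 [211.9, 202.8, 228.0, 232.7] [0.499 0.342 0.036] max [0.557 0.367 0.091]
crank_handle 0.86 [210.7, 202.0, 231.8, 235.1] [0.499 0.341 0.036] max [0.551 0.374 0.091]
shaft_top 0.83 [316.6, 189.8, 405.6, 244.1] [ 0.529 -0.083  0.027] max [0.608 0.046 0.103]
shaft_top 0.43 [341.6, 205.1, 371.9, 228.1] [ 0.532 -0.087  0.059] max [ 0.562 -0.034  0.068]
jaw 0.88 [346.5, 203.4, 369.0, 229.4] [ 0.532 -0.089  0.059] max [ 0.566 -0.034  0.068]
sample 0.7 [416.5, 
[... 1960 characters left out ...]
7, 199.8] [0.759 0.085 0.083] max [0.797 0.117 0.163]
cylinder 0.8 [401.9, 182.0, 424.3, 244.2] [ 0.765 -0.091  0.054] max [0.884 0.123 0.16 ]
cylinder 0.49 [264.5, 347.2, 323.9, 400.0] [ 0.333 -0.432  0.014] max [ 0.377 -0.357  0.02 ]
red_block 0.77 [407.7, 268.3, 470.0, 336.6] [ 0.66  -0.395  0.094] max [ 0.778 -0.229  0.105]
red_block 0.49 [315.0, 205.1, 352.4, 287.9] [ 0.521 -0.108  0.045] max [0.604 0.107 0.1  ]
screwdriver 0.71 [278.3, 147.2, 303.2, 161.2] [0.535 0.453 0.02 ] max [0.606 0.497 0.063]
calculator 0.64 [264.7, 347.9, 323.6, 399.6] [ 0.333 -0.433  0.014] max [ 0.376 -0.369  0.02 ]
calculator 0.24 [316.3, 231.9, 347.3, 251.6] [ 0.527 -0.105  0.054] max [ 0.56  -0.032  0.067]
```

Run:
```python
import cv2,numpy as np
t=cv2.imread("pics/top.png");s=cv2.imread("pics/side.png")
c=lambda p,x,y,w:cv2.resize(p[y:y+int(w*.75),x:x+w],(400,300),interpolation=cv2.INTER_CUBIC)
o=np.vstack([np.hstack([c(t,190,190,64),c(t,305,170,120)]),np.hstack([c(s,250,130,80),c(s,270,190,120)])])
cv2.imwrite("pics/c1.png",o)
```

```text
(no output)
```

View pics/c1.png

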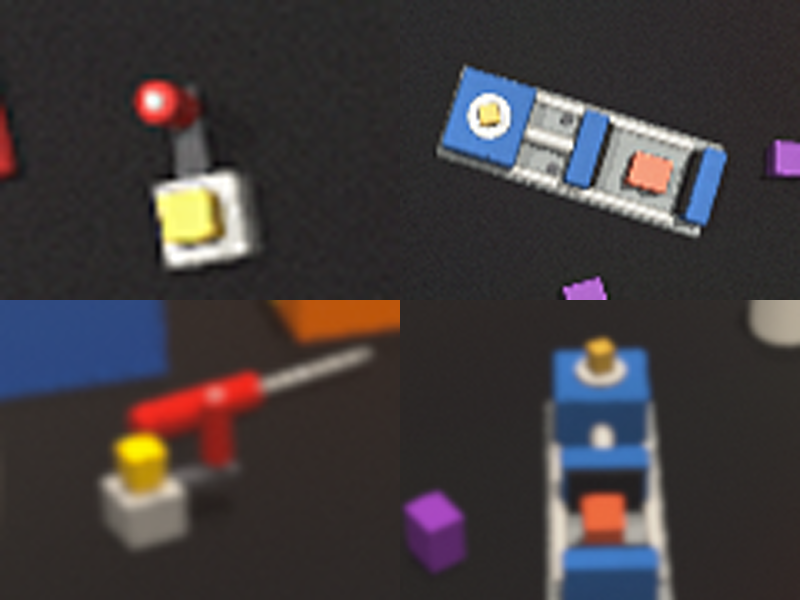

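View pics/top.png

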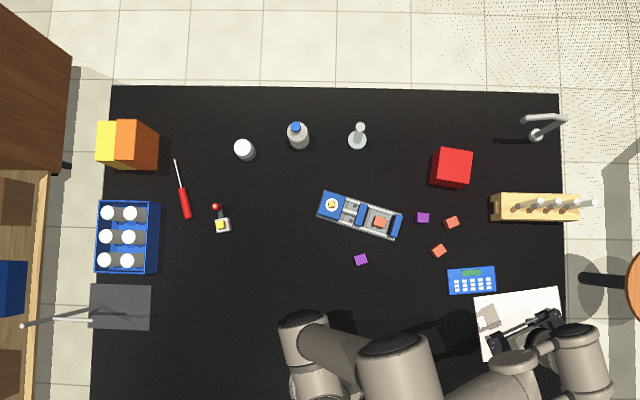

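```bash
cat >> h.py <<'E'
def hsv(p): return cv2.cvtColor(p["pixels"],cv2.COLOR_BGR2HSV)
def pts(p,lo,hi,box,zr):
    w=cloud(p);h=hsv(p)
    m=cv2.inRange(h,np.array(lo),np.array(hi))>0
    x0,x1,y0,y1=box
    with np.errstate(invalid='ignore'):
        m&=(w[...,0]>x0)&(w[...,0]<x1)&(w[...,1]>y0)&(w[...,1]<y1)&(w[...,2]>zr[0])&(w[...,2]<zr[1])
    return w[m]
def rect(q):
    (c,s,a)=cv2.minAreaRect((q[:,:2]*1000).astype(np.float32));return np.round(c,1),np.round(s,1),round(a,1)
E
python3 - <<'E'
from h import *
for n in("top","side"):
    p=get_image(n);cr=(.42,.6,.25,.42);vi=(.42,.66,-.3,.1)
    def show(k,q):
        if len(q)<3: print(n,k,len(q));return
        print(n,k,len(q),"mean",np.round(q.mean(0)*1000,1),"rect",*rect(q))
    show("boss",pts(p,(18,100,100),(40,255,255),cr,(.05,.08)))
    show("handle",pts(p,(0,0,60),(180,255,255),cr,(.072,.1)))
    show("hubtop",pts(p,(0,0,60),(180,60,255),cr,(.026,.042)))
    show("armish",pts(p,(0,0,40),(180,255,255),cr,(.02,.1)))
    show("shafttip",pts(p,(12,60,80),(40,255,255),vi,(.088,.115)))
    show("shaft<z>",pts(p,(0,0,0),(180,255,255),vi,(.09,.115)))
    show("collar",pts(p,(0,0,150),(180,80,255),(.5,.66,-.1,.1),(.065,.085)))
    show("gear",pts(p,(95,100,50),(125,255,255),(.42,.66,-.04,.1),(.063,.08)))
    show("gearall",pts(p,(0,0,0),(180,255,255),(.42,.66,-.04,.1),(.063,.12)))
    show("jaw+fix",pts(p,(95,100,50),(125,255,255),(.42,.66,-.3,-.04),(.053,.068)))
    show("bed",pts(p,(0,0,0),(180,255,255),vi,(.012,.12)))
    show("samp",pts(p,(0,100,100),(14,255,255),vi,(.05,.068)))
    q=pts(p,(95,100,50),(125,255,255),(.42,.66,-.3,-.04),(.053,.068))
    f=q[q[:,1]<-.14];j=q[q[:,1]>-.14]
    if len(f)>3:show("fix",f)
    if len(j)>3:show("jaw",j)
E
```

```text
top boss 64 mean [486.1 337.9  62.8] rect [486.4 338.7] [21.6 24.2] 13.5
top handle 39 mean [541.4 349.9  84.4] rect [541.1 351.3] [15.3 19.3] 0.6
top hubtop 128 mean [498.1 337.7  33.1] rect [509.2 343.7] [83.9 40.7] 12.4
top armish 297 mean [504.3 339.5  48.5] rect [510.6 344.4] [87.  41.5] 12.4
top shafttip 33 mean [553.8  -2.4  97.8] rect [554.4  -2.3] [15.2 14.9] 1.6
top shaft<z> 37 mean [554.6  -2.   97.7] rect [554.5  -0.8] [15.4 17.8] 1.6
top collar 99 mean [553.4  -1.7  75.4] rect [5.671e+02 2.000e-01] [65.6 37.1] 5.0
top gear 410 mean [554.2  -1.4  70.8] rect [554.7  -1.9] [69.2 75.1] 73.8
top gearall 567 mean [554.3  -1.2  73.4] rect [555.1  -1.6] [69.6 75.8] 74.2
top jaw+fix 338 mean [ 513.  -143.1   60.8] rect [ 520.2 -121.8] [187.   70.8] 73.0
top bed 2440 mean [527.2 -98.4  43.1] rect [ 522.  -126.2] [340.6 105.1] 77.6
top samp 111 mean [ 508.  -149.7   58.1] rect [ 508.1 -149.6] [35.4 28.1] 74.6
top fix 162 mean [ 496.6 -200.3   60.5] rect [ 497.1 -200.7] [21.9 68.7] 74.2
top jaw 176 mean [528.  -90.5  61. ] rect [536.5 -67.3] [77.6 67. ] 69.5
side boss 52 mean [485.5
[... 361 characters left out ...]
haft<z> 39 mean [552.6  -7.   95.6] rect [553.3  -5.9] [19.2 18.6] 14.7
side collar 86 mean [550.3  -9.3  74.7] rect [552.2  -2.4] [44.9 40.9] 71.2
side gear 289 mean [549.  -11.8  69.5] rect [553.6  -3.4] [77.5 75. ] 75.3
side gearall 456 mean [549.6 -10.4  73.8] rect [553.6  -3.4] [77.5 75. ] 75.3
side jaw+fix 436 mean [ 512.1 -147.9   59.3] rect [ 518.1 -124.7] [191.6  63.8] 72.8
side bed 2822 mean [ 520.8 -120.5   45. ] rect [ 519.8 -128.5] [340.7 103.2] 77.4
side samp 143 mean [ 505.7 -155.    56.4] rect [ 506.4 -153.5] [37.8 30.1] 75.9
side fix 228 mean [ 493.3 -204.2   58.6] rect [ 494.3 -201. ] [30.4 63.9] 75.0
side jaw 208 mean [532.7 -86.1  60.1] rect [534.1 -71.3] [82.6 61.8] 70.6
```

```bash
cat >> h.py <<'E'
def go(*poses):  # x,y,z mm, yaw deg, tool straight down -> tool-frame rows
    s=state();R=Rn.from_euler('xyz',s["ee_rot"]);p0=np.array(s["ee_pos"])*1000
    print("t",round(float(s["time"]),2),"at",np.round(p0,1),np.round(np.degrees(s["ee_rot"]),1),"F",np.round(s["wrist_force"],1),"gap",round(float(s["finger_gap"])*1000,1))
    for x,y,z,yaw in poses:
        T=Rn.from_euler('xyz',[-90,0,yaw],degrees=True)
        print(np.round(R.inv().apply(np.array([x,y,z])-p0),1).tolist(),np.round((R.inv()*T).as_rotvec(),3).tolist())
E
python3 -c "
from h import *
go((450,-100,230,-77.6))"
```

```text
t 1.4 at [ 219.2 -477.   226.7] [-90.   -0.  -65.3] F [ 0.4 -0.6 -0.6] gap 91.8
[-246.2, -3.3, 367.1] [0.0, 0.214, 0.0]
```

Call:
send_rows(
  steps=[
    [70,-246,-3,367,0,0.214,0],
    [70,-246,-3,367,0,0.214,0],
    [70,-246,-3,367,0,0.214,0],
    [70,-246,-3,367,0,0.214,0],
    [70,-246,-3,367,0,0.214,0],
  ],
  newtons=40,
)

```text
time: 2.02
ee_pos: [0.3824, -0.2105, 0.2291]
ee_rot: [-1.57, -0.001, -1.354]
wrist_force: [1.5, -1.3, 0.0]
finger_gap: 0.0696
```

```bash
python3 -c "
from h import *
go((486.3,338.3,200,-77.6))"
```

```text
t 2.02 at [ 382.4 -210.5  229.1] [-90.   -0.  -77.6] F [ 1.5 -1.3  0. ] gap 69.6
[-513.7, 28.9, 219.3] [-0.001, -0.0, 0.001]
```

Call:
send_rows(
  steps=[
    [60,-514,0,219,0,0,0],
    [60,-514,0,219,0,0,0],
    [60,-514,0,219,0,0,0],
    [60,-514,0,219,0,0,0],
    [60,-514,0,219,0,0,0],
  ],
)

```text
time: 2.65
ee_pos: [0.4399, 0.097, 0.2292]
ee_rot: [-1.569, -0.001, -1.354]
wrist_force: [0.8, -1.3, 0.7]
finger_gap: 0.06
```

```bash
python3 -c "
from h import *
go((486.3,338.3,120,-77.6))"
```

```text
t 2.65 at [439.9  97.  229.2] [-89.9  -0.1 -77.6] F [ 0.8 -1.3  0.7] gap 60.0
[-225.9, 109.1, 96.9] [-0.002, -0.0, 0.001]
```

Call:
send_rows(
  steps=[
    [60,-226,109,97,0,0,0],
    [60,-226,109,97,0,0,0],
    [60,-226,109,97,0,0,0],
    [60,-226,109,97,0,0,0],
    [60,-226,109,97,0,0,0],
  ],
)

```text
time: 3.28
ee_pos: [0.4855, 0.3409, 0.118]
ee_rot: [-1.572, -0.001, -1.352]
wrist_force: [0.1, -0.3, 0.8]
finger_gap: 0.0599
```

```bash
python3 -c "
from h import *
go((486.3,338.3,37,-77.6))
for n in ('top','side'):
    p=get_image(n);cv2.imwrite('pics/%s2.png'%n,p['pixels'])
t=cv2.imread('pics/top2.png');s=cv2.imread('pics/side2.png')
c=lambda p,x,y,w:cv2.resize(p[y:y+w,x:x+w],(400,400),interpolation=cv2.INTER_CUBIC)
cv2.imwrite('pics/c2.png',np.hstack([c(t,180,180,80),c(s,240,110,100)]))
"
```

```text
t 3.27 at [485.5 340.9 118. ] [-90.   -0.1 -77.4] F [ 0.1 -0.3  0.8] gap 59.9
[2.6, 81.0, 0.3] [0.001, 0.003, 0.001]
```

View pics/c2.png

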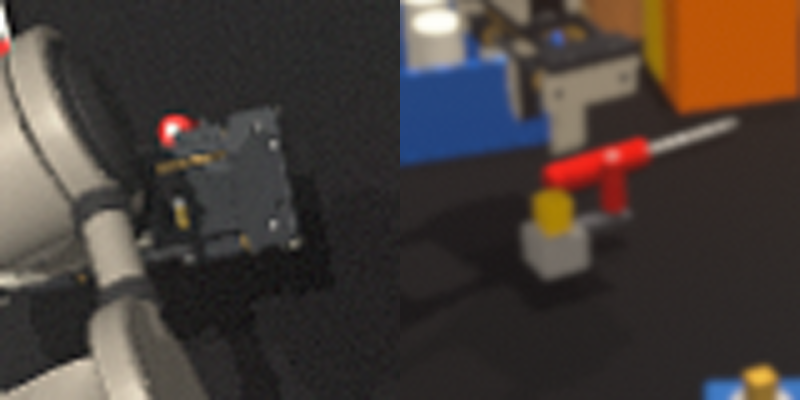

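Call:
send_rows(
  steps=[
    [60,2.6,40,0,0,0.003,0],
    [60,2.6,81,0,0,0.003,0],
    [60,2.6,81,0,0,0.003,0],
    [18,2.6,81,0,0,0.003,0],
    [18,2.6,81,0,0,0.003,0],
  ],
  newtons=30,
)

```text
time: 4.0
ee_pos: [0.4877, 0.3371, 0.0401]
ee_rot: [-1.567, -0.001, -1.356]
wrist_force: [-0.4, 0.7, -0.7]
finger_gap: 0.0442
```

```bash
python3 -c "
from h import *
go((486.3,338.3,160,-77.6))"
```

```text
t 4.0 at [487.7 337.1  40.1] [-89.8  -0.  -77.7] F [-0.4  0.7 -0.7] gap 44.2
[-1.4, -119.9, -0.7] [-0.004, -0.001, 0.001]
```

Let the fingers finish closing and lower slightly.

Call:
send_rows(
  steps=[
    [18,-1,3,0,0,0,0],
    [18,-1,3,0,0,0,0],
    [18,-1,3,0,0,0,0],
    [18,-1,3,0,0,0,0],
    [18,-1,3,0,0,0,0],
  ],
  newtons=40,
)

```text
time: 4.62
ee_pos: [0.4877, 0.3383, 0.0377]
ee_rot: [-1.566, -0.0, -1.355]
wrist_force: [-0.6, 0.6, 5.5]
finger_gap: 0.0238
```

```bash
python3 -c "
from h import *
go((486.3,338.3,180,-77.6))"
```

```text
t 4.62 at [487.7 338.3  37.7] [-89.7  -0.  -77.7] F [-0.6  0.6  5.5] gap 23.8
[-0.2, -142.3, -0.8] [-0.004, -0.001, 0.0]
```

Call:
send_rows(
  steps=[
    [18,0,-60,0,0,0,0],
    [18,0,-120,0,0,0,0],
    [18,0,-142,0,0,0,0],
    [18,0,-142,0,0,0,0],
    [18,0,-142,0,0,0,0],
  ],
)

```text
time: 5.25
ee_pos: [0.486, 0.3376, 0.1774]
ee_rot: [-1.57, -0.002, -1.356]
wrist_force: [-0.3, 0.4, -3.8]
finger_gap: 0.0237
```

Run:
```python
from h import *
go((554.3,-2,200,-77.6))
# shaft angle: fit a 14 mm top square + body by soft yellow mask, top view
for f,c in(("top",(332.5,203.5)),("side",(330,208))):
    im=cv2.imread(f"pics/{f}.png");h=cv2.cvtColor(im,cv2.COLOR_BGR2HSV)
    x,y=int(c[0])-8,int(c[1])-9
    print(f);print(h[y:y+18,x:x+18,1]);
t=cv2.imread("pics/top.png")[190:218,318:346];s=cv2.imread("pics/side.png")[193:221,315:343]
cv2.imwrite("pics/c3.png",np.hstack([cv2.resize(k,(400,400),interpolation=cv2.INTER_CUBIC) for k in(t,s)]))
```

```text
t 5.25 at [486.  337.6 177.4] [-90.   -0.1 -77.7] F [-0.3  0.4 -3.8] gap 23.7
[346.4, -22.1, -5.8] [-0.0, -0.001, 0.002]
top
[[156 157 154 153 155 153 155 154 155 155 156 158 136 152 150  91 104  32]
 [156 153 156 155 155 154 159 153 155 153 152 155 154 155 153 132 154 146]
 [155 152 151 155 154 154 155 154 156 156 157 156 155 153 154 155 151 152]
 [155 153 157 156 160 164 167 170 168 166 160 159 152 151 152 154 155 156]
 [157 154 158 161 167  83   5   1   2  32 109 163 159 156 153 153 154 154]
 [153 157 163 111   4   3   6   4   2   7   7  36 159 158 156 153 154 154]
 [155 161 116  10   3   2   1   5  15  15  11   5  11 159 158 157 153 152]
 [156 170  13   5   9  50  44  72 108 113  37   1   6  75 162 156 153 156]
 [160 131   4   1  30 123 122 119 122 125  79   3   5   7 158 155 153 152]
 [166  48   3   0  36 114 119 116 121 120 114   3   6   2 118 159 155 152]
 [164   5   4   0  28 122 113 116 119 122 131   0   8   4 108 162 156 151]
 [166  19   3   0   2 132 117 117 117 119 131   1   9   3 123 160 154 154]
 [161  59   3   1   2 143 131 137 142 148 151  14  10   0 130 158 153 154]

[... 1031 characters left out ...]
 26  52 105 145 163 169]
 [127  75  27  17  75 147 171 174 175 175 160 108  45   6  53 107 149 166]
 [ 95  35   8  36  80 140 168 172 174 174 158 104  55  23   9  62 126 162]
 [ 73  10  23  38  61 107 152 165 164 157 136  93  54  31  12  36 109 159]
 [ 74   5  26  34  43  66 107 127 124 107  87  66  46  31  16  34 110 160]
 [ 96  13  25  30  36  44  61  72  70  60  49  42  36  28   4  59 129 164]
 [131  57   5  25  30  34  38  42  41  39  34  32  28  15  32 103 151 169]
 [159 122  60   9  17  24  27  31  31  29  25  20   5  36  92 142 165 170]
 [169 158 130  89  52  28  13   3   3   8  19  42  76 114 147 165 170 170]
 [170 168 163 151 137 121 108 100  98 104 114 128 148 160 167 170 170 170]]
```

View pics/c3.png

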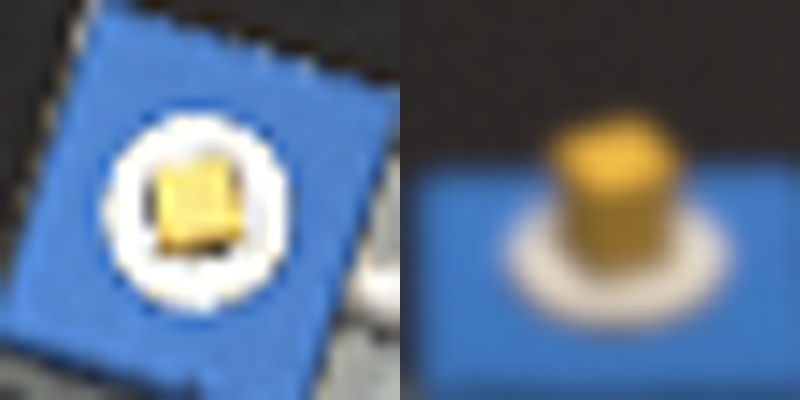

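Call:
send_rows(
  steps=[
    [18,346,8,-6,0,0,0],
    [18,346,8,-6,0,0,0],
    [18,346,8,-6,0,0,0],
    [18,346,8,-6,0,0,0],
    [18,346,8,-6,0,0,0],
  ],
)

```text
time: 5.88
ee_pos: [0.5465, 0.0299, 0.1685]
ee_rot: [-1.574, -0.0, -1.355]
wrist_force: [1.2, 0.7, -2.8]
finger_gap: 0.0237
```

Call:
send_rows(
  steps=[
    [18,44,8,0,0,0,0],
    [18,44,8,0,0,0,0],
    [18,44,8,0,0,0,0],
  ],
)

```text
time: 6.25
ee_pos: [0.555, -0.0127, 0.159]
ee_rot: [-1.577, 0.001, -1.356]
wrist_force: [1.1, 0.1, -4.0]
finger_gap: 0.0238
```

Run:
```python
from h import *
go((554.8,-2,142,-77.6))
p=get_image("top");s=get_image("side");b=(.45,.7,-.1,.12)
cv2.imwrite("pics/c4.png",np.hstack([cv2.resize(k,(400,400),interpolation=cv2.INTER_CUBIC) for k in(p["pixels"][165:235,295:365],s["pixels"][165:235,295:365])]))
for n,q in(("top",p),("side",s)):
    k=pts(q,(0,100,60),(12,255,255),b,(.13,.26))
    for zz in (.18,.2,.21,.22):
        pass
    if len(k): print(n,len(k),k.mean(0)*1000,k.max(0),k.min(0))
```

```text
t 6.25 at [555.  -12.7 159. ] [-90.4   0.1 -77.7] F [ 1.1  0.1 -4. ] gap 23.8
[-10.5, 17.0, 2.2] [0.007, -0.002, -0.001]
side 23 [603.75691514 -16.96700902 167.07810525] [ 0.61486047 -0.00099053  0.22614135] [ 0.56555448 -0.09967127  0.15303145]
```

Call:
send_rows(
  steps=[
    [18,-10.5,10,2.2,0.007,0,0],
    [18,-10.5,10,2.2,0.007,0,0],
    [18,-10.5,10,2.2,0.007,0,0],
  ],
)

```text
time: 6.72
ee_pos: [0.5552, -0.0005, 0.1499]
ee_rot: [-1.569, 0.0, -1.353]
wrist_force: [-0.5, -0.1, -3.6]
finger_gap: 0.0239
```

Run:
```python
from h import *
go((554.8,-2,142,-77.6))
p=get_image("top");s=get_image("side")
cv2.imwrite("pics/c4.png",np.hstack([cv2.resize(k,(400,400),interpolation=cv2.INTER_CUBIC) for k in(p["pixels"][165:235,295:365],s["pixels"][160:230,295:365])]))
b=(.45,.7,-.1,.12)
for nm,lo,hi in(("boss",(18,120,100),(40,255,255)),("red",(0,120,60),(10,255,255)),("shaft",(12,100,80),(40,255,255))):
    for n,q in(("top",p),("side",s)):
        k=pts(q,lo,hi,b,(.085,.103) if nm=="shaft" else (.14,.23))
        if len(k): print(nm,n,len(k),np.round(np.median(k,0)*1000,1),k.max(0),k.min(0))
```

```text
t 6.72 at [ 5.552e+02 -5.000e-01  1.499e+02] [-89.9   0.  -77.5] F [-0.5 -0.1 -3.6] gap 23.9
[1.4, 7.9, -0.7] [-0.002, 0.002, -0.0]
boss side 86 [544.3  -6.  165.6] [0.55496035 0.01376816 0.22555907] [ 0.53454183 -0.05025059  0.14356484]
red side 15 [605.1   1.4 153.7] [0.61267389 0.00989513 0.15742956] [ 0.60068329 -0.00275651  0.14395775]
shaft side 41 [550.6 -10.4  92.6] [0.56128591 0.00618088 0.09936754] [ 0.54358679 -0.0151307   0.08529544]
```

View pics/c4.png

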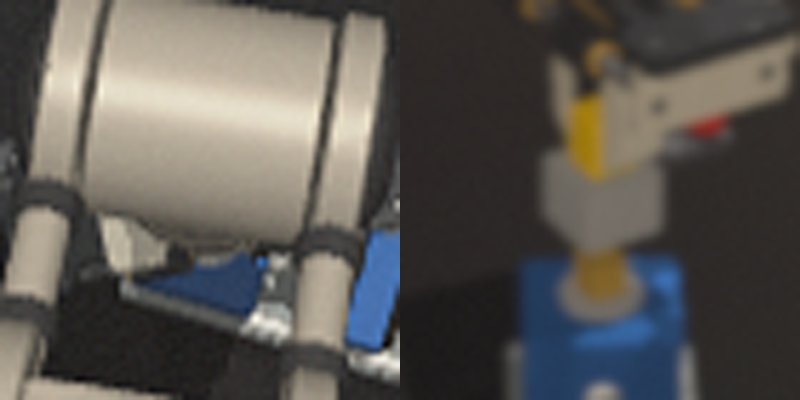

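Call:
send_rows(
  steps=[
    [18,1.4,10,-0.7,0,0.002,0],
    [18,1.4,13,-0.7,0,0.002,0],
    [18,1.4,15,-0.7,0,0.002,0],
    [18,1.4,17,-0.7,0,0.002,0],
    [18,1.4,17,-0.7,0,0.002,0],
  ],
)

```text
time: 7.45
ee_pos: [0.555, -0.0025, 0.133]
ee_rot: [-1.568, 0.0, -1.356]
wrist_force: [0.9, -0.7, -3.9]
finger_gap: 0.0239
```

```bash
python3 -c "
from h import *
go((554.8,-2,130,-77.6))"
```

```text
t 7.45 at [555.   -2.5 133. ] [-89.9   0.  -77.7] F [ 0.9 -0.7 -3.9] gap 23.9
[-0.6, 3.0, -0.1] [-0.003, -0.001, -0.0]
```

Call:
send_rows(
  steps=[
    [18,0,1.5,0,-0.003,0,0],
    [18,0,3,0,-0.003,0,0],
    [18,0,4,0,-0.003,0,0],
    [18,0,4,0,-0.003,0,0],
  ],
)

```text
time: 7.95
ee_pos: [0.555, -0.0024, 0.1289]
ee_rot: [-1.571, 0.001, -1.356]
wrist_force: [0.2, 1.8, -3.8]
finger_gap: 0.0236
```

Call:
send_rows(
  steps=[
    [18,0,2,0,0,0,0],
    [18,0,4,0,0,0,0],
    [18,0,6,0,0,0,0],
    [18,0,8,0,0,0,0],
    [18,0,8,0,0,0,0],
  ],
)

```text
time: 8.57
ee_pos: [0.5549, -0.0024, 0.1207]
ee_rot: [-1.572, 0.001, -1.356]
wrist_force: [-0.2, 0.8, -4.7]
finger_gap: 0.0235
```

```bash
python3 -c "
from h import *
go((554.8,-2,112,-77.6));print(state()['wrist_torque'])"
```

```text
t 8.57 at [554.9  -2.4 120.7] [-90.1   0.  -77.7] F [-0.2  0.8 -4.7] gap 23.5
[-0.4, 8.7, 0.0] [0.001, -0.001, -0.001]
[0.17181038 0.09370215 0.05315127]
```

Dropped on. Continue to home (collar at TCP ≈ 112.7).

Call:
send_rows(
  steps=[
    [18,0,3,0,0,0,0],
    [18,0,5,0,0,0,0],
    [18,0,7,0,0,0,0],
    [18,0,8.5,0,0,0,0],
    [18,0,9.5,0,0,0,0],
  ],
)

```text
time: 9.2
ee_pos: [0.555, -0.0024, 0.1127]
ee_rot: [-1.571, 0.0, -1.355]
wrist_force: [-6.0, 1.6, 14.5]
finger_gap: 0.0237
```

```bash
python3 -c "
from h import *
go((554.8,-2,112,-77.6));print(state()['wrist_torque'])"
```

```text
t 9.2 at [555.   -2.4 112.7] [-90.    0.  -77.7] F [-6.   1.6 14.5] gap 23.7
[-0.4, 0.7, -0.1] [0.0, -0.001, -0.0]
[ 0.28823357  1.15386398 -0.06841951]
```

Call:
send_rows(
  steps=[
    [50,0,0,0,0,0,0],
    [50,0,0,0,0,0,0],
    [50,0,-20,0,0,0,0],
    [50,0,-60,0,0,0,0],
    [50,0,-60,0,0,0,0],
  ],
)

```text
time: 9.82
ee_pos: [0.5571, -0.0028, 0.1758]
ee_rot: [-1.564, -0.002, -1.355]
wrist_force: [-0.1, -0.4, 0.1]
finger_gap: 0.05
```

Run:
```python
from h import *
go((608.7,9.3,175,-77.6),(608.7,9.3,124,-77.6))
p=get_image("side");b=(.45,.7,-.1,.12)
cv2.imwrite("pics/s5.png",cv2.resize(p["pixels"][150:240,280:400],(800,600),interpolation=cv2.INTER_CUBIC))
for nm,lo,hi,z in(("boss",(18,120,100),(40,255,255),(.131,.145)),("red",(0,120,60),(10,255,255),(.154,.17)),("red",(0,120,60),(10,255,255),(.12,.17))):
    k=pts(p,lo,hi,b,z)
    if len(k): print(nm,len(k),np.round(np.mean(k,0)*1000,1),k.max(0),k.min(0))
```

```text
t 9.82 at [557.1  -2.8 175.8] [-89.6  -0.1 -77.7] F [-0.1 -0.4  0.1] gap 50.0
[-0.8, 1.1, 53.0] [-0.006, -0.001, 0.002]
[-0.9, 52.1, 52.7] [-0.006, -0.001, 0.002]
boss 66 [552.3  -7.5 136. ] [0.56719145 0.00618301 0.13949791] [ 0.54038564 -0.01881791  0.13106665]
red 24 [605.4   3.1 159. ] [0.61440301 0.01176664 0.16178213] [ 0.59809041 -0.00452665  0.15501898]
red 103 [604.9   1.1 142.5] [0.61440301 0.01176664 0.16178213] [ 0.59673559 -0.00493599  0.12001314]
```

View pics/s5.png

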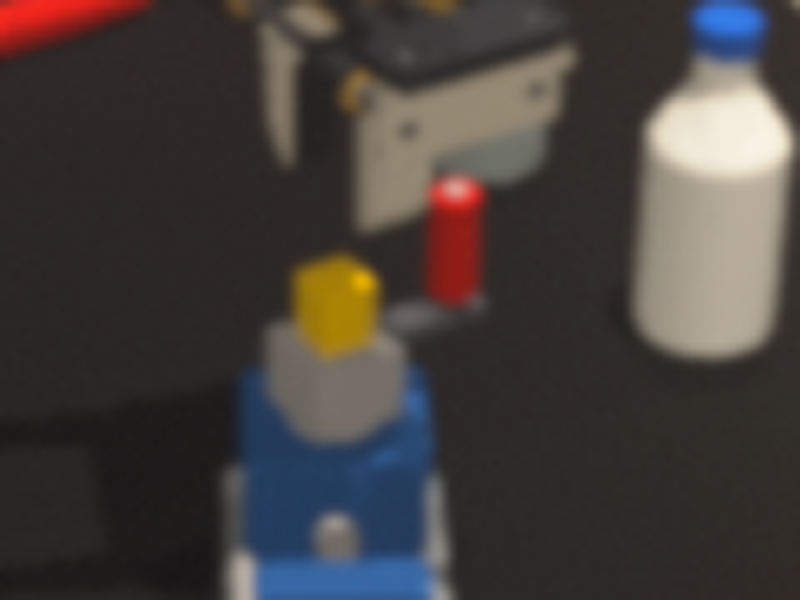

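Call:
send_rows(
  steps=[
    [50,-0.8,0,53,-0.006,0,0],
    [50,-0.8,0,53,-0.006,0,0],
    [50,-0.8,26,53,-0.006,0,0],
    [50,-0.8,52,53,-0.006,0,0],
    [16,-0.8,52,53,-0.006,0,0],
  ],
  newtons=35,
)

```text
time: 10.5
ee_pos: [0.6054, 0.0095, 0.1194]
ee_rot: [-1.58, 0.001, -1.356]
wrist_force: [0.2, -0.9, 0.7]
finger_gap: 0.0445
```

Call:
send_rows(
  steps=[
    [16,0,0,0,0,0,0],
    [16,0,0,0,0,0,0],
    [16,0,0,0,0,0,0],
    [16,0,0,0,0,0,0],
  ],
)

```text
time: 11.0
ee_pos: [0.6058, 0.0094, 0.1202]
ee_rot: [-1.578, 0.0, -1.356]
wrist_force: [0.5, -0.1, 2.6]
finger_gap: 0.019
```

```bash
cat >> h.py <<'E'
C=np.array([555.0,-2.4])
def arc(step,n=5,r=55,z=None,yaw=-77.6):
    s=state();p=np.array(s["ee_pos"])*1000;d=p[:2]-C;a=np.degrees(np.arctan2(d[1],d[0]));f=np.array(s["wrist_force"])
    t=np.radians(a);print("angle",round(a,1),"r",round(np.hypot(*d),1),"F against CW",round(float(-f[:2]@[np.sin(t),-np.cos(t)]),1),"radial",round(float(f[:2]@[np.cos(t),np.sin(t)]),1))
    go(*[(C[0]+r*np.cos(b),C[1]+r*np.sin(b),z or 124,yaw) for b in np.radians(a-step*np.arange(1,n+1))])
E
python3 -c "
from h import *
arc(25)"
```

```text
angle 13.0 r 52.2 F against CW -0.2 radial 0.5
t 11.0 at [605.8   9.4 120.2] [-90.4   0.  -77.7] F [ 0.5 -0.1  2.6] gap 19.0
[23.3, -3.8, -2.1] [0.007, -0.001, -0.0]
[42.3, -3.7, -16.3] [0.007, -0.001, -0.0]
[53.6, -3.5, -37.3] [0.007, -0.001, -0.0]
[54.9, -3.3, -61.1] [0.007, -0.001, -0.0]
[46.1, -3.2, -83.2] [0.007, -0.001, -0.0]
```

```bash
sed -i 's/^C=.*/C=np.array([552.1,-2.4])/; s/z or 124/z or 121/' h.py; python3 -c "
from h import *
arc(20)"
```

```text
angle 12.4 r 55.0 F against CW -0.2 radial 0.5
t 11.0 at [605.8   9.4 120.2] [-90.4   0.  -77.7] F [ 0.5 -0.1  2.6] gap 19.0
[18.8, -0.8, -3.3] [0.007, -0.001, -0.0]
[35.4, -0.7, -12.9] [0.007, -0.001, -0.0]
[47.6, -0.6, -27.5] [0.007, -0.001, -0.0]
[54.2, -0.4, -45.4] [0.007, -0.001, -0.0]
[54.2, -0.3, -64.5] [0.007, -0.001, -0.0]
```

Call:
send_rows(
  steps=[
    [16,18.8,-0.8,-3.3,0.007,0,0],
    [16,35.4,-0.7,-12.9,0.007,0,0],
    [16,47.6,-0.6,-27.5,0.007,0,0],
    [16,54.2,-0.4,-45.4,0.007,0,0],
    [16,54.2,-0.3,-64.5,0.007,0,0],
  ],
)

```text
time: 11.62
ee_pos: [0.553, -0.0581, 0.1204]
ee_rot: [-1.572, 0.002, -1.357]
wrist_force: [1.8, 8.7, -7.7]
finger_gap: 0.0196
```

```bash
python3 -c "
from h import *
arc(25)"
```

```text
angle -89.1 r 55.7 F against CW 2.0 radial -8.7
t 11.62 at [553.  -58.1 120.4] [-90.1   0.1 -77.8] F [ 1.8  8.7 -7.7] gap 19.6
[-10.3, -0.5, -21.6] [0.001, -0.003, -0.002]
[-28.2, -0.5, -37.3] [0.001, -0.003, -0.002]
[-51.1, -0.4, -44.0] [0.001, -0.003, -0.002]
[-74.6, -0.4, -40.3] [0.001, -0.003, -0.002]
[-94.4, -0.4, -27.1] [0.001, -0.003, -0.002]
```

Call:
send_rows(
  steps=[
    [16,-10.3,-0.2,-21.4,0,0,0],
    [16,-28.2,-0.2,-36.8,0,0,0],
    [16,-51,0,-43.5,0,0,0],
    [16,-74.4,0,-39.9,0,0,0],
    [16,-94.2,0,-27,0,0,0],
  ],
)

```text
time: 12.25
ee_pos: [0.5059, 0.0279, 0.1208]
ee_rot: [-1.572, 0.0, -1.358]
wrist_force: [6.5, -7.1, -9.1]
finger_gap: 0.0189
```

```bash
sed -i 's/^C=.*/C=np.array([552.1,-2.0])/; s/z or 121/z or 120.5/' h.py; python3 -c "
from h import *
arc(28)"
```

```text
angle 147.1 r 55.1 F against CW 2.4 radial -9.3
t 12.25 at [505.9  27.9 120.8] [-90.1   0.  -77.8] F [ 6.5 -7.1 -9.1] gap 18.9
[-13.6, 0.2, 22.9] [0.002, -0.003, -0.0]
[-14.9, 0.2, 49.5] [0.002, -0.003, -0.0]
[-3.6, 0.1, 73.6] [0.002, -0.003, -0.0]
[17.7, 0.1, 89.5] [0.002, -0.003, -0.0]
[44.0, 0.1, 93.6] [0.002, -0.003, -0.0]
```

```bash
sed -i 's/z or 120.5/z or 119.5/; s/r=55/r=54.3/' h.py; python3 -c "
from h import *
arc(28)"
```

```text
angle 147.1 r 55.1 F against CW 2.4 radial -9.3
t 12.25 at [505.9  27.9 120.8] [-90.1   0.  -77.8] F [ 6.5 -7.1 -9.1] gap 18.9
[-12.9, 1.2, 23.1] [0.002, -0.003, -0.0]
[-14.2, 1.2, 49.4] [0.002, -0.003, -0.0]
[-3.1, 1.1, 73.1] [0.002, -0.003, -0.0]
[18.0, 1.1, 88.9] [0.002, -0.003, -0.0]
[43.9, 1.1, 92.9] [0.002, -0.003, -0.0]
```

Call:
send_rows(
  steps=[
    [16,-12.9,0.6,23.1,0,0,0],
    [16,-14.2,1.2,49.4,0,0,0],
    [16,-3.1,1.2,73.1,0,0,0],
    [16,18,1.2,88.9,0,0,0],
    [16,43.9,1.2,92.9,0,0,0],
  ],
)

```text
time: 12.88
ee_pos: [0.6067, 0.005, 0.1202]
ee_rot: [-1.571, 0.0, -1.356]
wrist_force: [-4.7, 2.5, 2.5]
finger_gap: 0.0191
```

```bash
python3 -c "
from h import *
arc(28)"
```

```text
angle 7.3 r 55.1 F against CW 3.0 radial -4.4
t 12.88 at [606.7   5.  120.2] [-90.    0.  -77.7] F [-4.7  2.5  2.5] gap 19.1
[24.8, 0.7, -9.3] [0.0, -0.002, -0.0]
[42.7, 0.7, -28.5] [0.0, -0.002, -0.0]
[49.5, 0.7, -53.9] [0.0, -0.002, -0.0]
[43.6, 0.7, -79.5] [0.0, -0.002, -0.0]
[26.3, 0.7, -99.3] [0.0, -0.002, -0.0]
```

Call:
send_rows(
  steps=[
    [16,24.8,0.3,-9.3,0,0,0],
    [16,42.7,0.3,-28.5,0,0,0],
    [16,49.5,0.3,-53.9,0,0,0],
    [16,43.6,0.3,-79.5,0,0,0],
    [16,26.3,0.3,-99.3,0,0,0],
  ],
)

```text
time: 13.5
ee_pos: [0.5147, -0.0436, 0.1204]
ee_rot: [-1.57, -0.002, -1.358]
wrist_force: [7.8, 4.6, -7.7]
finger_gap: 0.0192
```

```bash
sed -i 's/z or 119.5/z or 120/' h.py; python3 -c "
from h import *
arc(28)"
```

```text
angle -131.9 r 55.9 F against CW 2.7 radial -8.6
t 13.5 at [514.7 -43.6 120.4] [-89.9  -0.1 -77.8] F [ 7.8  4.6 -7.7] gap 19.2
[-25.3, 0.4, -8.5] [-0.001, -0.004, 0.002]
[-51.5, 0.3, -5.7] [-0.001, -0.004, 0.002]
[-73.2, 0.3, 9.1] [-0.001, -0.004, 0.002]
[-85.5, 0.3, 32.3] [-0.001, -0.004, 0.002]
[-85.4, 0.3, 58.6] [-0.001, -0.004, 0.002]
```

Call:
send_rows(
  steps=[
    [16,-25.3,0.4,-8.5,0,0,0],
    [16,-51.5,0.4,-5.7,0,0,0],
    [16,-73.2,0.4,9.1,0,0,0],
    [16,-85.5,0.4,32.3,0,0,0],
    [16,-85.4,0.4,58.6,0,0,0],
  ],
)

```text
time: 14.12
ee_pos: [0.553, 0.0528, 0.1202]
ee_rot: [-1.572, -0.002, -1.357]
wrist_force: [-2.0, -9.4, -2.7]
finger_gap: 0.0197
```

Run:
```python
from h import *
arc(20)
p=get_image("side");u=np.array([np.cos(np.radians(74)),np.sin(np.radians(74))]);b=(.42,.66,-.3,-.02)
# along-vise coordinate (mm from shaft axis, + toward fixed jaw)
for nm,lo,hi in(("blue",(95,100,50),(125,255,255)),("samp",(0,100,100),(14,255,255))):
    q=pts(p,lo,hi,b,(.055 if nm=="blue" else .05,.066));v=-(q[:,:2]*1000-[555,-2.4])@u
    print(nm,np.histogram(v,np.arange(40,220,4)))
q0=cv2.imread("pics/side.png");p["pixels"]=q0
cv2.imwrite("pics/s6.png",cv2.resize(get_image("side")["pixels"][190:300,280:390],(500,500),interpolation=cv2.INTER_CUBIC))
```

```text
angle 89.1 r 54.8 F against CW 1.9 radial -9.4
t 14.12 at [553.   52.8 120.2] [-90.1  -0.1 -77.7] F [-2.  -9.4 -2.7] gap 19.7
[7.9, 0.2, 17.2] [0.001, -0.002, 0.002]
[20.8, 0.2, 31.0] [0.001, -0.002, 0.002]
[37.7, 0.2, 39.5] [0.001, -0.002, 0.002]
[56.4, 0.2, 41.7] [0.001, -0.002, 0.002]
[74.7, 0.3, 37.4] [0.001, -0.002, 0.002]
blue (array([ 2,  0,  0,  0,  0,  0,  0,  0,  0,  0,  0,  0,  0,  0,  0,  0,  0,
        0, 19, 27, 26, 30, 32, 30,  2,  0,  0,  0,  0,  0,  0,  0,  0,  0,
        0,  0,  0,  0,  8, 14, 22, 37, 29, 38]), array([ 40,  44,  48,  52,  56,  60,  64,  68,  72,  76,  80,  84,  88,
        92,  96, 100, 104, 108, 112, 116, 120, 124, 128, 132, 136, 140,
       144, 148, 152, 156, 160, 164, 168, 172, 176, 180, 184, 188, 192,
       196, 200, 204, 208, 212, 216]))
samp (array([ 0,  0,  0,  0,  0,  0,  0,  0,  0,  0,  0,  0,  0,  0,  0,  0,  0,
        0,  0,  0,  0,  0,  0,  3, 14, 13, 13, 14, 14, 11, 15, 16, 15, 28,
       11,  0,  0,  0,  0,  0,  0,  0,  0,  0]), array([ 40,  44,  48,  52,  56,  60,  64,  68,  72,  76,  80,  84,  88,
        92,  96, 100, 104, 108, 112, 116, 120, 124, 128, 132, 136, 140,
       144, 148, 152, 156, 160, 164, 168, 172, 176, 180, 184, 188, 192,
       196, 200, 204, 208, 212, 216]))
```

View pics/s6.png

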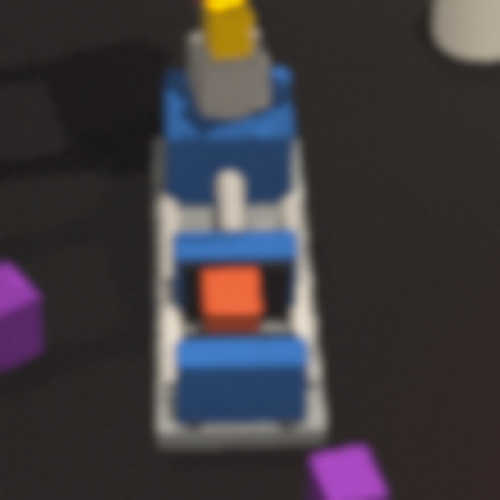

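```bash
sed -i 's/^C=.*/C=np.array([552.4,-2.4])/; s/r=54.3/r=54.6/' h.py; python3 -c "
from h import *
arc(28)"
```

```text
angle 86.7 r 54.8 F against CW -0.7 radial 1.5
t 14.22 at [555.5  52.3 120.3] [-89.8  -0.2 -77.8] F [0.8 1.5 2.8] gap 19.3
[13.2, 0.4, 22.9] [-0.003, -0.003, 0.003]
[35.5, 0.5, 37.1] [-0.003, -0.003, 0.003]
[61.8, 0.6, 39.2] [-0.003, -0.003, 0.003]
[86.1, 0.6, 28.7] [-0.003, -0.003, 0.003]
[102.5, 0.6, 8.0] [-0.003, -0.003, 0.003]
```

Call:
send_rows(
  steps=[
    [16,13.2,0.4,22.9,0,0,0],
    [16,35.5,0.4,37.1,0,0,0],
    [16,61.8,0.4,39.2,0,0,0],
    [16,86.1,0.4,28.7,0,0,0],
    [16,102.5,0.4,8,0,0,0],
  ],
)

```text
time: 14.85
ee_pos: [0.5849, -0.0469, 0.1206]
ee_rot: [-1.566, -0.003, -1.358]
wrist_force: [-1.2, 5.5, -1.7]
finger_gap: 0.0194
```

```bash
python3 -c "
from h import *
arc(22)"
```

```text
angle -53.9 r 55.2 F against CW 2.3 radial -5.1
t 14.85 at [584.9 -46.9 120.6] [-89.7  -0.2 -77.8] F [-1.2  5.5 -1.7] gap 19.4
[4.2, 0.5, -20.5] [-0.005, -0.004, 0.003]
[0.9, 0.4, -41.1] [-0.005, -0.004, 0.003]
[-9.8, 0.3, -59.0] [-0.005, -0.004, 0.003]
[-26.5, 0.2, -71.5] [-0.005, -0.004, 0.003]
[-46.6, 0.1, -76.9] [-0.005, -0.004, 0.003]
```

Call:
send_rows(
  steps=[
    [16,4.2,0.5,-20.5,0,0,0],
    [16,0.9,0.5,-41.1,0,0,0],
    [16,-9.8,0.4,-59,0,0,0],
    [16,-26.5,0.4,-71.5,0,0,0],
    [16,-46.6,0.4,-76.9,0,0,0],
  ],
)

```text
time: 15.48
ee_pos: [0.4986, -0.0179, 0.1201]
ee_rot: [-1.566, -0.004, -1.36]
wrist_force: [4.6, -1.0, -3.1]
finger_gap: 0.0194
```

```bash
python3 -c "
from h import *
arc(18)"
```

```text
angle -163.9 r 56.0 F against CW 2.3 radial -4.2
t 15.47 at [498.6 -17.9 120.1] [-89.7  -0.2 -77.9] F [ 4.6 -1.  -3.1] gap 19.4
[-17.1, 0.0, 2.8] [-0.005, -0.005, 0.004]
[-32.8, -0.0, 9.5] [-0.005, -0.005, 0.004]
[-45.7, -0.0, 20.7] [-0.005, -0.005, 0.004]
[-54.5, 0.0, 35.4] [-0.005, -0.005, 0.004]
[-58.4, 0.1, 52.0] [-0.005, -0.005, 0.004]
```

Call:
send_rows(
  steps=[
    [16,-17.1,0,2.8,0,0,0],
    [16,-32.8,0,9.5,0,0,0],
    [16,-45.7,0,20.7,0,0,0],
    [16,-54.5,0,35.4,0,0,0],
    [16,-58.4,0,52,0,0,0],
  ],
)

```text
time: 16.1
ee_pos: [0.5384, 0.0511, 0.12]
ee_rot: [-1.566, -0.004, -1.359]
wrist_force: [-0.0, -5.1, -1.7]
finger_gap: 0.0193
```

Run:
```python
from h import *
arc(12)
p=get_image("side");u=np.array([np.cos(np.radians(74)),np.sin(np.radians(74))]);b=(.42,.66,-.3,-.02)
for nm,lo,hi in(("blue",(95,100,50),(125,255,255)),("samp",(0,100,100),(14,255,255))):
    q=pts(p,lo,hi,b,(.055 if nm=="blue" else .05,.066));v=-(q[:,:2]*1000-[555,-2.4])@u
    print(nm,np.histogram(v,np.arange(112,220,4))[0])
```

```text
angle 104.6 r 55.3 F against CW 1.3 radial -4.9
t 16.1 at [538.4  51.1 120. ] [-89.7  -0.2 -77.8] F [-0.  -5.1 -1.7] gap 19.3
[1.4, 0.1, 11.4] [-0.005, -0.004, 0.004]
[4.5, 0.1, 22.4] [-0.005, -0.004, 0.004]
[9.7, 0.2, 32.5] [-0.005, -0.004, 0.004]
[17.0, 0.3, 41.4] [-0.005, -0.004, 0.004]
[25.9, 0.4, 48.5] [-0.005, -0.004, 0.004]
blue [ 0  0  0  5 26 33 27 23 41 21  0  0  0  0  0  0  0  0  0  2 12 12 23 32
 33 39]
samp [ 0  0  0  0  0  0  0  0  0  6 16 12 17 11 16 13 15 12 13 10  0  0  0  0
  0  0]
```

Call:
send_rows(
  steps=[
    [16,1.4,0.1,11.4,0,0,0],
    [16,4.5,0.1,22.4,0,0,0],
    [16,9.7,0.2,32.5,0,0,0],
    [16,17,0.2,41.4,0,0,0],
    [16,25.9,0.2,48.5,0,0,0],
  ],
)

```text
time: 16.77
ee_pos: [0.5925, 0.0358, 0.1198]
ee_rot: [-1.567, -0.004, -1.359]
wrist_force: [-7.6, -2.7, 3.3]
finger_gap: 0.0191
```

```bash
python3 -c "
from h import *
arc(10)"
```

```text
angle 43.6 r 55.4 F against CW 3.3 radial -7.4
t 16.77 at [592.5  35.8 119.8] [-89.8  -0.2 -77.9] F [-7.6 -2.7  3.3] gap 19.1
[9.0, -0.2, 3.5] [-0.004, -0.005, 0.004]
[18.1, -0.1, 6.2] [-0.004, -0.005, 0.004]
[27.5, -0.1, 7.3] [-0.004, -0.005, 0.004]
[37.0, -0.0, 6.7] [-0.004, -0.005, 0.004]
[46.3, -0.0, 4.5] [-0.004, -0.005, 0.004]
```

Call:
send_rows(
  steps=[
    [16,9,0,3.5,0,0,0],
    [16,18.1,0,6.2,0,0,0],
    [16,27.5,0,7.3,0,0,0],
    [16,37,0,6.7,0,0,0],
  ],
)

```text
time: 17.27
ee_pos: [0.6074, 0.0014, 0.1201]
ee_rot: [-1.566, -0.002, -1.359]
wrist_force: [-3.5, 5.3, 4.0]
finger_gap: 0.0194
```

```bash
python3 -c "
from h import *
arc(10)"
```

```text
angle 4.0 r 55.1 F against CW 5.6 radial -3.2
t 17.27 at [607.4   1.4 120.1] [-89.7  -0.1 -77.9] F [-3.5  5.3  4. ] gap 19.4
[9.2, 0.1, -2.7] [-0.005, -0.005, 0.002]
[17.9, 0.1, -6.4] [-0.005, -0.005, 0.002]
[25.9, 0.1, -11.6] [-0.005, -0.005, 0.002]
[32.9, 0.1, -18.1] [-0.005, -0.005, 0.002]
[38.6, 0.0, -25.7] [-0.005, -0.005, 0.002]
```

Call:
send_rows(
  steps=[
    [16,3,0,-0.6,0,0,0],
    [16,6,0,-1.5,0,0,0],
  ],
)

```text
time: 17.52
ee_pos: [0.6074, -0.0042, 0.1201]
ee_rot: [-1.565, -0.001, -1.359]
wrist_force: [-2.0, 5.7, 4.4]
finger_gap: 0.0195
```

Run:
```python
from h import *
arc(1,1)
p=get_image("side");u=np.array([np.cos(np.radians(74)),np.sin(np.radians(74))]);b=(.42,.66,-.3,-.02)
for nm,lo,hi in(("blue",(95,100,50),(125,255,255)),("samp",(0,100,100),(14,255,255))):
    q=pts(p,lo,hi,b,(.055 if nm=="blue" else .05,.066));v=-(q[:,:2]*1000-[555,-2.4])@u
    print(nm,np.histogram(v,np.arange(112,220,4))[0])
```

```text
angle -1.8 r 55.0 F against CW 5.7 radial -2.2
t 17.52 at [607.4  -4.2 120.1] [-89.7  -0.  -77.9] F [-2.   5.7  4.4] gap 19.5
[0.8, 0.1, -0.7] [-0.006, -0.005, 0.001]
blue [ 0  0  0  1  6 25 23 30 23 41 18  2  0  0  0  0  0  0  0  1  8 16 22 32
 32 35]
samp [ 0  0  0  0  0  0  0  0  0  0 11  7 18 16 10 14 16 14 15  6  2  0  0  0
  0  0]
```

Call:
send_rows(
  steps=[
    [91,0,0,0,0,0,0],
    [91,0,0,0,0,0,0],
    [91,0,0,0,0,0,0],
    [91,0,0,0,0,0,0],
    [91,0,0,0,0,0,0],
  ],
)

```text
time: 18.2
ee_pos: [0.6075, -0.0047, 0.1201]
ee_rot: [-1.565, -0.001, -1.359]
wrist_force: [0.7, 0.1, 0.5]
finger_gap: 0.0646
```

Run:
```python
from h import *
arc(1,1)
p=get_image("side")
k=pts(p,(0,120,60),(10,255,255),(.45,.7,-.1,.12),(.13,.17));print(len(k),np.round(k.mean(0)*1000,1))
cv2.imwrite("pics/s7.png",cv2.resize(p["pixels"][170:290,280:400],(500,500),interpolation=cv2.INTER_CUBIC))
```

```text
angle -2.4 r 55.1 F against CW 0.1 radial 0.7
t 18.2 at [607.5  -4.7 120.1] [-89.7  -0.1 -77.9] F [0.7 0.1 0.5] gap 64.6
[0.8, 0.1, -0.7] [-0.006, -0.005, 0.001]
68 [599.9  12.9 144.5]
```

View pics/s7.png

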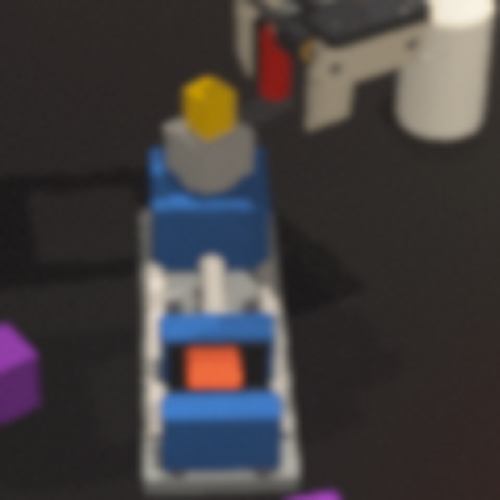

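Call:
send_rows(
  steps=[
    [91,-6,0,0,0,0,0],
    [91,-12,0,0,0,0,0],
    [91,-12,0,0,0,0,0],
    [91,-12,-30,0,0,0,0],
    [91,-12,-80,0,0,0,0],
  ],
)

```text
time: 18.88
ee_pos: [0.6034, 0.0073, 0.1992]
ee_rot: [-1.569, 0.0, -1.359]
wrist_force: [0.8, 0.1, 1.5]
finger_gap: 0.0911
```

Call:
send_rows(
  steps=[
    [91,0,-60,0,0,0,0],
    [91,0,-100,-60,0,0,0],
    [91,0,-100,-150,0,0,0],
    [91,0,-100,-150,0,0,0],
    [91,0,-100,-150,0,0,0],
  ],
)

```text
time: 19.5
ee_pos: [0.455, -0.0245, 0.3001]
ee_rot: [-1.568, -0.001, -1.36]
wrist_force: [0.9, -0.2, 1.4]
finger_gap: 0.091
```

Run:
```python
from h import *
go()
for n in("top","side"):
    p=get_image(n);cv2.imwrite(f"pics/{n}8.png",p["pixels"])
    for nm,lo,hi,z in(("boss",(18,120,100),(40,255,255),(.131,.145)),("red",(0,120,60),(10,255,255),(.154,.17)),("samp",(0,100,100),(14,255,255),(.05,.066))):
        k=pts(p,lo,hi,(.42,.7,-.3,.12),z)
        if len(k): print(n,nm,len(k),np.round(np.mean(k,0)*1000,1))
```

```text
t 19.5 at [455.  -24.5 300.1] [-89.8  -0.  -77.9] F [ 0.9 -0.2  1.4] gap 91.0
top boss 20 [559.3  -1.8 137.1]
top red 30 [606.   19.2 159.8]
top samp 63 [ 502.7 -173.8   57.7]
side boss 64 [552.4  -7.4 136.1]
side red 24 [603.5  13.1 157.6]
side samp 130 [ 502.  -166.4   56.8]
```

View pics/side8.png

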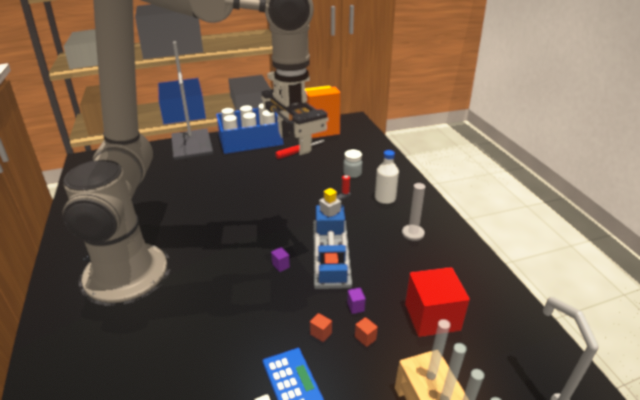

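```bash
python3 -c "
from plant import finish_job;print(finish_job())"
```

```text
the job is handed in; nothing more can be done
None
```

I fitted the crank fully home on the vise's square shaft, and the sample is now clamped against the fixed jaw. I handed the job in at about 19.6 s of the 70 s allowed.

- **Fitting:** I lowered the crank at the shaft angle read from the pictures, about 12–13°, and it dropped on with no force, so I never had to search for the angle by feel. It touched the collar at the expected height with about 15 N, and later pictures put the grip boss at 136–137 mm, where 137 mm means fully home.
- **Winding:** I turned the handle clockwise through about 3.04 turns. The force at the handle was about 2.3 N idle (single readings ran from 1.3 to 3.0 N) and rose to 5.7 N, roughly 75 N of clamping. I stopped there, below the 110 N upper limit and well under the 190 N crush load.
- **After letting go:** The handle sprang back about 25°. I did not measure the clamping force that remains, but the vise description says about 35 N.
- **Last checks:** The pictures show the sample against the fixed jaw, the crank still on the shaft, and the arm clear of everything. Everything else on the bench looked undisturbed; I checked that by eye only and did not re-measure it.
- **Disagreements:** The top and side cameras differ by up to about 7 mm on the crank and sample. The side view also picks up side faces, which probably explains most of that.

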